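Load a slat into the sprung drill jig

ROBOT

A 6-joint arm with a two-finger parallel gripper is mounted at the origin on a cart in front of the work surface, level with it; the furniture and walls round the work are solid. World frame = base frame: x ahead of the robot, y to its left, z up, the work surface at z = 0. Lengths are in m, angles in rad, forces in N, time in s.
With the tool pointing down it reaches from about 0.375 to 0.9 m from the base axis. Payload 3.1 kg.
Tool frame: the origin (TCP) lies between the finger pads; the fingertips stand manip.nose_length ahead of it and the grasp point (between the pads) lies 5 mm behind it (manip.nose_length is the distance from the TCP to the fingertips, in m); z points along the fingers, y is the line along which they close (so a half turn about z gives the same grasp; the last joint's range is limited). The gripper opens to 85 mm and grips with 20 to 120 N. Pads are 22 mm wide; open, the fingers measure 114 mm over their backs; the gripper's body (76 mm by 85 mm) begins 54 mm behind the grasp point. The pads swing forward as they close: fully open they stand 13 mm farther back than shut.
Start: joints at [1.113, 0.527, 1.433, -0, 1.181, -0.178], TCP at [0.172, 0.601, 0.245] pointing down, gripper open.
Joint ranges: [-3.08, 3.08], [-0.75, 2.2], [0.22, 2.44], [-1.43, 4.57], [0, 2.65], [-2.85, 2.85]. Speed limits (rad/s): [2.79, 2.79, 3.14, 3.14, 3.14, 3.14].

INTERFACE

Orientations are given as a unit quaternion [x, y, z, w].
In Python, from station import monitor, eyes, job, manip gives the robot as it stands.
- The arm moves only by the shell command python3 -m pendant 'ROWS' [FORCE]. ROWS is JSON, a list that holds one entry, the list of rows, each a list of 7 numbers: the shift along the tool's x, y, z as a fraction of full scale, then the turn, a rotation vector about the tool's x, y, z as a fraction of full scale, then the opening, from 0 (shut) to 1 (fully open). A call has 1 to 20 rows; each row shifts and turns the commanded pose from where the row before left it, along the tool's axes as they then stand; what a row does not reach is not made up. Full scale, the value 1, is 800 mm for a shift and 0.12 rad for a turn. A row lasts 1/10 s, in which the tool goes at most 50 mm and 8.59 degrees, less where a joint would pass 70% of its speed; a pose out of reach is approached as far as the arm can. A call with a number of a shift or a turn outside -1 to 1 is refused whole. A call with a gripper value outside its range is refused whole. The fingers move at their own pace and stop on an object; FORCE is the grip in N (left out, the last holds). Time passes only in rows, so rows that do not move let the fingers close. It gives the time, the measured TCP pose, the force, the opening and the grip force at its end, in the units of the state.
- monitor.sense(): the state, without advancing time (a new reading comes with each control period).
- eyes.snapshot(name): name is "scene" or "top"; returns a dict with "pixels" (480x640x3 uint8, red, green, blue), "depth" (480x640 float32, m along the optical axis (not along the pixel's ray), 0 where there is no reading), "intrinsics" (3x3 intrinsics, pixels), "eye" and "attitude" of the camera in the world. Camera axes: x right, y down, z forward; pixel columns grow to the right and rows downward; lengths in m; the calibration is good to about 2 mm. A picture is of the moment at which its call begins.
- job.sign_off(): hands the job in; it is judged then, once.
The state is a dict: "t": time; "q": joint angles; "qd": joint speeds; "tau": joint torques, N m; "tcp_pos": TCP position; "tool_rot": TCP orientation; "force": force on the tool from outside, world axes, zero at the start; "ft_torque": the same for the moment, N m; "finger_gap": opening from 0.0 (shut) to 1.0 (fully open); "gripper_force": force on a finger pad.
Only numpy, scipy, OpenCV 4.12 (cv2) and the standard library are available. Lean on these libraries where they do the work, as an engineer would, in place of code of your own. Each camera call takes 0.05 s, during which the arm holds its last target. There are 200 camera calls.

TASK

Set the short wooden slat up for drilling in the jig, using the fingertips only: push the red plate on the sprung jaw away from the fence until its catch drops in and let go, so that the jaw comes back a little and stays open on the catch. Then push the slat along its channel, without lifting it, until its end is home against the end stop under the drill bush, and finally press the yellow pad of the catch down and let go so that the jaw springs shut and clamps the slat. Leave the other things on the worktop where they are.

Things in the scene. Friction and masses are not known exactly. Their poses are not given: they have to be found in the camera images.
- jig: Drill jig fixed to the worktop, dark wood base. Origin on the worktop under the fence face; x = the way the jaw opens, y = the way the slat is fed, z up. In this frame (mm): base x -24..188, y -48..84 and infeed wing x -24..42, y -245..-47, both with top (the bed) at z = 12. Fence x -17..0, y -95..58, up to z = 24, face at x = 0. Behind the jaw, x 89..142, bearings and catch up to z = 38.
- channel_mouth (a point): Middle of the mouth of the infeed channel, on the bed, x = 10.5, y = -95, z = 12 mm in the jig frame. From here to y = -42 the slat runs between the fence (face x = 0) and an outer guide x 21..34 mm, also up to z = 24. Nothing stands on the wing before it (y < -95).
- end_stop (a point): Point on the face of the aluminium end stop that the slat's front end must meet: x = 9, y = 58, z = 16.5 mm in the jig frame (x = 9 is the middle of the clamped slat). Stop block x -17..46, y 58..78, up to z = 26.
- drill_bush (a point): Top of the drill bush, x = 9, y = 46, z = 40 mm in the jig frame. It sits in a steel plate x -17..25, y 36..78, z 26..33 that bridges the end of the slat's path; the slat passes under it.
- jaw (a joint): Blue sprung jaw, x 4..34, y -33..33, z 13..28 mm in the jig frame at 0. Value in m along the jig's +x; gap to the fence is 4 mm + value. 0 = shut (start), 0.014 = clamping the slat, 0.030 = held by the catch, 0.044 = end of travel. A spring shuts it (6 N at 0, 12.6 N at the end). Pushed past 0.030 and let go it returns to 0.030 and stays; let go earlier it goes back to 0.
- push_plate (a point): Middle of the front face of the upright red plate on the jaw; the face looks along the jig's -x. Plate 44 mm wide in y, 5 mm thick, z = 28 to 64 mm. The point is at x = 12 mm + jaw value, y = 0, z = 50 mm in the jig frame. Push it along the jig's +x, over the fence (24 mm high).
- latch (a joint): Rocking catch of the jaw, on a pin along the jig's y at x = 130, z = 26 mm. Value in rad: 0 = at rest, hook down; it lifts to about 0.17 as the jaw's tooth passes, and when its pad is pressed; 0.32 = stop. Spring returned. Lifted above 0.15 it lets the jaw go.
- release_pad (a point): Middle of the top of the yellow ribbed pad of the catch, 26 mm (x) by 28 mm (y), at x = 164, y = 0, z = 46 mm in the jig frame, 34 mm from its pin. Pressed about 9 mm down (8 N; stop at 11 mm) it lets a latched jaw go.
- slat: Short pine slat, 18 x 170 x 9 mm, about 50 g, lying on the bed along the jig's y. Origin at the middle of its underside; its y axis along its length, ends at -85 and +85 mm. At the start its front (+y) end is in the infeed channel 37 to 65 mm before the jig's origin, the other end sticks out over the wing. Home against the end stop its origin is at y = -27 mm in the jig frame.
- long_slat: A longer pine slat, 18 x 200 x 9 mm, lying on the worktop: leave alone. Origin at the middle of its underside.
- brass_fitting: Brass reducer fitting, 34 mm wide and 39 mm high, standing on the worktop: leave alone. Origin under its middle.
- hex_key: Hexagon key, 35 x 105 x 12 mm, lying on the worktop: leave alone.
- marker_pen: White and red marker, 17 x 135 x 16 mm, lying on the worktop: leave alone.

How it is judged:
On the way, in this order (a step that is already met when the one before it is completed fails the run):
1. the jaw stands open on its catch, let go (value of joint jaw between 0.027 and 0.033 m and contact force between the fingers and jaw below 0.2 N and value of joint latch below 0.08 rad), for 0.3 s.
2. the slat is home against the end stop between fence and open jaw (y of slat in the frame of jig between -0.03 and -0.024 m and x of slat in the frame of jig between 0.005 and 0.026 m and value of joint jaw above 0.026 m), for 0.1 s.
At the end, for the whole second after the job is handed in: The jaw has sprung back from its catch and clamps the slat against the fence (jaw value 0.0115 to 0.0165 m, more than 2 N on the slat), the catch is back at rest, and the slat lies along the fence with its front end within 4 mm of the end stop (value of joint jaw between 0.0115 and 0.0165 m and contact force between jaw and slat above 2 N and value of joint latch below 0.05 rad and y of slat in the frame of jig between -0.031 and -0.024 m and x of slat in the frame of jig between 0.006 and 0.012 m and angle between the y axis of slat and the y axis of jig, either way round below 0.04 rad and linear speed of slat below 0.01 m/s); the robot touches nothing.
It fails at once if the slat is lifted or tipped off the bed (z of slat in the frame of jig above 0.02 m or z of slat in the frame of jig below 0.004 m or angle between slat's own z axis and vertical above 0.2 rad).
It fails at once if one of the other things on the worktop is moved more than 15 mm (distance of any of long_slat, brass_fitting, hex_key, marker_pen from where it was at the start of the episode above 0.015 m).
It also fails if it takes over 45 s, if anything falls off the work surface, if the arm or the gripper's body presses on something with over 40 N, if the wrist force passes 120 N, or if a joint passes its speed limit or range.

## Working session

There is one attempt and no reset: what is moved stays moved. The work goes in short steps, Python scripts to look and compute and a shell command to move; the robot and the scene stay as the last step left them, time stands still between calls to the robot, and variables do not carry over. Pictures are saved under pics/ and viewed, at most 10 in all, crops included, and the job is handed in when it is done.

```bash
mkdir -p pics; ls; python3 - <<'E'
from station import monitor, eyes, manip
import cv2, numpy as np, pickle
print(monitor.sense()); print(manip.nose_length)
for n in("scene","top"):
    s=eyes.snapshot(n); pickle.dump(s,open(n+'.pkl','wb'))
    cv2.imwrite(f'pics/{n}0.png',s['pixels'][:,:,::-1]); print(n,s['intrinsics'],s['eye'],s['attitude'])
E
```

```text
pics
{'t': 0.0, 'q': array([ 1.11349430e+00,  5.28491604e-01,  1.43390387e+00, -2.94267649e-05,
        1.18141575e+00, -1.78543547e-01]), 'qd': array([-0.00069233,  0.00120075, -0.00108914,  0.00143815, -0.00094847,
        0.00177758]), 'tau': array([ 8.92824773e-04, -4.42341113e+01, -1.78028011e+01, -1.58226239e-04,
        8.11021077e-03,  2.58971852e-06]), 'tcp_pos': array([0.17167062, 0.60023978, 0.24431747]), 'tool_rot': array([ 1.38922769e-01,  9.90302597e-01, -1.05794817e-03, -3.33831967e-04]), 'force': array([-0.20488818, -0.37810141, -0.10378723]), 'ft_torque': array([-0.00134642, -0.04583419, -0.00696327]), 'gripper_force': 0.0, 'finger_gap': 0.9991620568169668}
0.014
scene [[501.22630676   0.         318.68508258]
 [  0.         501.22630676 246.85761   ]
 [  0.           0.           1.        ]] [ 0.24790738 -0.56797832  0.57801628] [ 0.86564265 -0.21421027  0.09975168 -0.44139139]
top [[515.87516189   0.         322.62195696]
 [  0.         515.87516189 239.1048246 ]
 [  0.           0.           1.        ]] [0.50478441 0.07261755 0.94709492] [ 0.70855001 -0.70487296  0.02655614 -0.02014381]
```

View pics/top0.png

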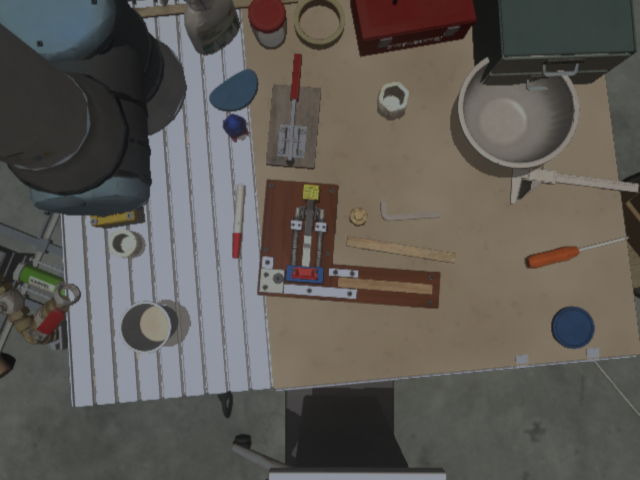

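View pics/scene0.png

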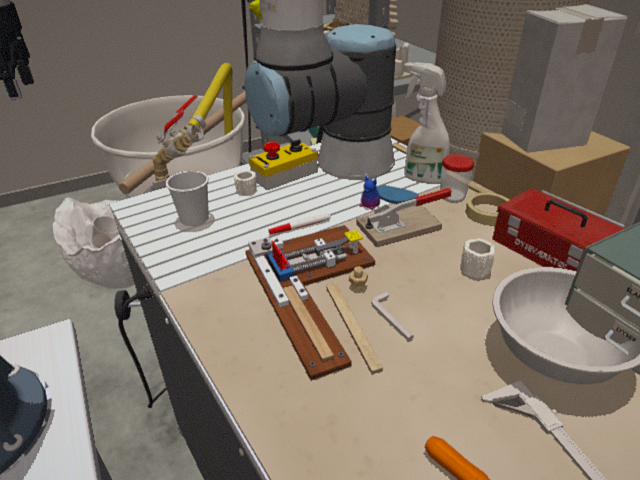

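The top view shows the jig at (258–440, 180–308). Its +x points up in the image (yellow pad at 311,192) and +y points left (stop at 270,280). The slat lies on the right, from 338 to 432 at row 286. I'll enlarge this area for reference points.

```bash
python3 - <<'E'
import cv2,pickle
s=pickle.load(open('top.pkl','rb'))['pixels'][170:315,250:450,::-1]
cv2.imwrite('pics/crop1.png',cv2.resize(s,None,fx=4,fy=4,interpolation=cv2.INTER_CUBIC))
E
```

```text
(no output)
```

View pics/crop1.png

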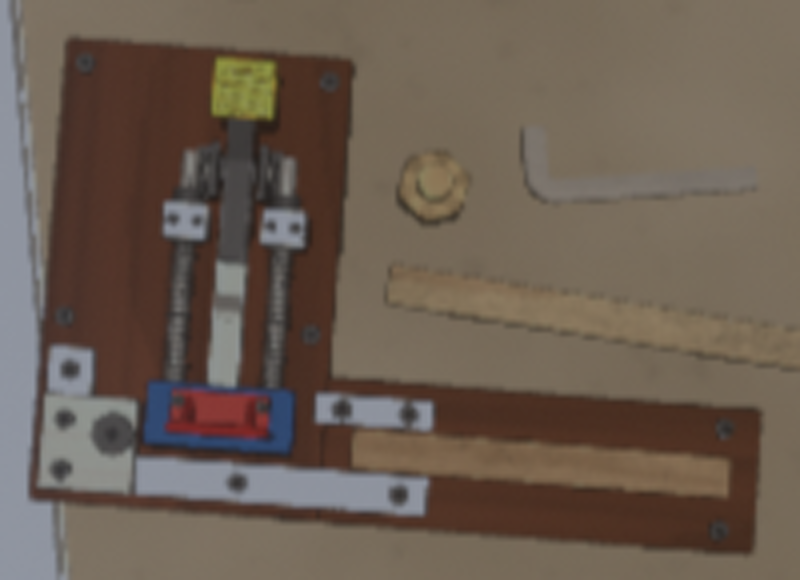

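Crop readings (4x): base corners are (66,38), (352,61) and (31,497), wing corners are (751,551) and (761,410), the pad centre is (245,88), and the slat ends are (352,447) and (728,478). Next I'll fit the jig's planar pose.

```bash
cat > h.py <<'E'
import numpy as np,pickle
from scipy.optimize import least_squares
from scipy.spatial.transform import Rotation as R
def proj(s,P):
    c=(np.atleast_2d(P)-s['eye'])@R.from_quat(s['attitude']).as_matrix()
    p=c@s['intrinsics'].T; return p[:,:2]/p[:,2:]
def unproj(s,uv,z):
    uv=np.atleast_2d(uv); d=np.c_[uv,np.ones(len(uv))]@np.linalg.inv(s['intrinsics']).T@R.from_quat(s['attitude']).as_matrix().T
    return s['eye']+d*((z-s['eye'][2])/d[:,2])[:,None]
def J(p,P):
    P=np.atleast_2d(P)/1000.; return P@R.from_euler('z',p[2]).as_matrix().T+[p[0],p[1],0]
def Jinv(p,W): return (np.atleast_2d(W)-[p[0],p[1],0])@R.from_euler('z',p[2]).as_matrix()*1000
E
python3 - <<'E'
from h import *
s=pickle.load(open('top.pkl','rb'))
f=lambda a:(np.array(a)+.5)/4-.5+[250,170]
P=[[188,84,12],[188,-48,12],[-24,84,12],[-24,-245,12],[42,-245,12],[164,0,46]]
uv=f([[66,38],[352,61],[31,497],[751,551],[761,410],[245,88]])
c=unproj(s,uv,.012)
print(c)
v=c[0]-c[2]
r=least_squares(lambda p:(proj(s,J(p,P))-uv).ravel(),[c[2][0],c[2][1],np.arctan2(v[1],v[0])])
p=r.x; print(p,np.degrees(p[2]),r.fun.reshape(-1,2).round(2)); np.save('jig.npy',p)
print('slat',Jinv(p,unproj(s,f([[352,447],[728,478]]),.021)))
for n,q in dict(plate=[12,0,50],pad=[164,0,46],slatrear=[10,-215,16],home=[10,-112,16]).items(): print(n,J(p,q))
# checks
for n,q in dict(plate=[14,0,64],bush=[9,46,40],fence_end=[0,-95,24]).items(): print(n,(proj(s,J(p,q))-[250,170]+.5)*4-.5)
from station import monitor; t=monitor.sense()['tool_rot']; print(R.from_quat(t).as_matrix())
print('jig axes\n',R.from_euler('z',p[2]).as_matrix())
E
```

```text
[[ 0.67603169  0.16815216  0.012     ]
 [ 0.66626786  0.03731699  0.012     ]
 [ 0.46711335  0.18137274  0.012     ]
 [ 0.44433959 -0.14340895  0.012     ]
 [ 0.50784803 -0.14857325  0.012     ]
 [ 0.65350197  0.08617755  0.012     ]]
[ 0.48385943  0.09782344 -0.07004431] -4.01324324529475 [[-0.16 -0.68]
 [ 0.29 -0.96]
 [-1.08  0.73]
 [ 0.83  0.88]
 [ 0.51 -0.42]
 [-0.38  0.36]]
slat [[  10.76388318  -60.07987571   21.        ]
 [   9.5495547  -229.04425684   21.        ]]
plate [[0.49583    0.09698359 0.05      ]]
pad [[0.64745728 0.08634556 0.046     ]]
slatrear [[ 0.47878769 -0.11734923  0.016     ]]
home [[ 0.48599636 -0.0146018   0.016     ]]
plate [[216.01956205 430.44591233]]
bush [[111.91098768 433.5572639 ]]
fence_end [[428.60046672 477.13602368]]
[[-9.61388041e-01  2.75194959e-01 -8.77008108e-04]
 [ 2.75196130e-01  9.61386453e-01 -1.78271791e-03]
 [ 3.52548734e-04 -1.95523291e-03 -9.99998026e-01]]
jig axes
 [[ 0.9975479   0.06998705  0.        ]
 [-0.06998705  0.9975479  -0.        ]
 [-0.          0.          1.        ]]
```

```bash
python3 -m pendant '[[[0,0,0,0,0,-0.872,0],[0,0,0,0,0,-0.872,0],[-0.0255,-0.04,0,0,0,0,0],[-0.0255,-0.04,0,0,0,0,0],[-0.0255,-0.04,0,0,0,0,0],[-0.0255,-0.04,0,0,0,0,0],[-0.0255,-0.04,0,0,0,0,0],[-0.0255,-0.04,0,0,0,0,0],[-0.0255,-0.04,0,0,0,0,0],[-0.0255,-0.04,0,0,0,0,0],[-0.0255,-0.04,0,0,0,0,0],[-0.0255,-0.04,0,0,0,0,0],[-0.0255,-0.04,0,0,0,0,0],[-0.0255,-0.04,0,0,0,0,0],[-0.0255,-0.04,0,0,0,0,0],[-0.0255,-0.04,0,0,0,0,0],[-0.0255,-0.04,0,0,0,0,0],[0,0,0,0,0,0,0],[0,0,0,0,0,0,0]]]' 
cat > st.py <<'E'
from h import *
from station import monitor
p=np.load('jig.npy'); s=monitor.sense(); M=R.from_euler('z',p[2]).as_matrix()
print('t',s['t'],'tip jig mm',(Jinv(p,s['tcp_pos'])-[0,0,14]).round(1),'F jig',(s['force']@M).round(2),'gap',s['finger_gap'])
print((M.T@R.from_quat(s['tool_rot']).as_matrix()).round(3))
E
python3 st.py
```

```text
t: 2.0
tcp_pos: [0.4437, 0.1002, 0.245]
tool_rot: [0.036, 0.999, 0.0, -0.001]
force: [-0.6, 0.5, 0.5]
finger_gap: -0.004
gripper_force: 0.0
t 2.0 tip jig mm [[-40.2  -0.4 231. ]] F jig [-0.66  0.46  0.55] gap -0.0036882422085778356
[[-1.     0.002 -0.001]
 [ 0.002  1.     0.   ]
 [ 0.001  0.    -1.   ]]
```

```bash
python3 -m pendant '[[[0,0,0.0475,0,0,0,0],[0,0,0.0475,0,0,0,0],[0,0,0.0475,0,0,0,0],[0,0,0.0475,0,0,0,0],[0,0,0.0475,0,0,0,0],[0,0,0,0,0,0,0],[0,0,0,0,0,0,0]]]' >/dev/null
python3 st.py; python3 - <<'E'
from station import eyes
import cv2,numpy as np
a=eyes.snapshot('top')['pixels'][170:315,250:450,::-1]; b=eyes.snapshot('scene')['pixels'][190:340,220:420,::-1]
cv2.imwrite('pics/c2.png',cv2.resize(b,None,fx=4,fy=4,interpolation=cv2.INTER_CUBIC))
E
```

```text
t 2.7 tip jig mm [[-41.2   1.   41.2]] F jig [0.46 0.24 0.41] gap -0.0013179818984696506
[[-1.    -0.002 -0.003]
 [-0.002  1.    -0.   ]
 [ 0.003 -0.    -1.   ]]
```

View pics/c2.png

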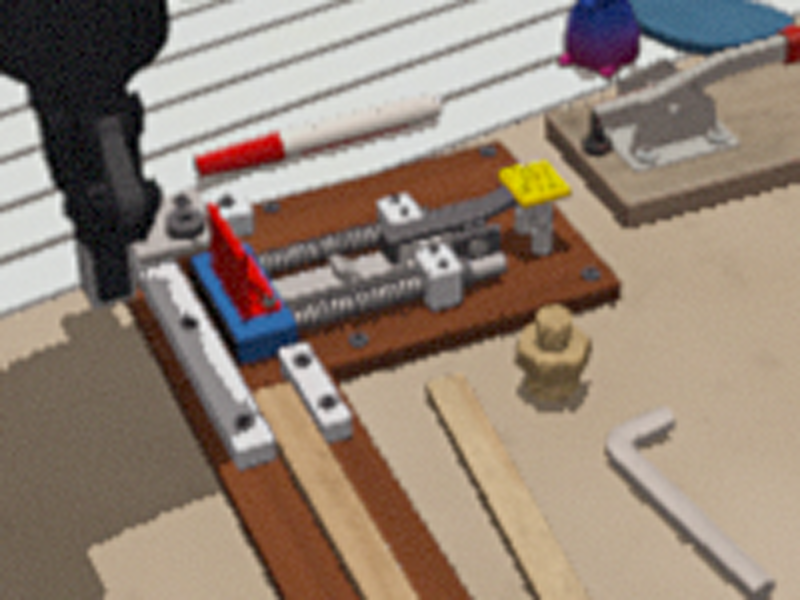

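The closed fingers are in front of the red plate (plate at 235,255 in the crop, fingers at 105,250) and at a good height. Pushing along jig +x.

```bash
python3 -m pendant '[[[-0.0225,0,0,0,0,0,0],[-0.0225,0,0,0,0,0,0],[-0.00625,0,0,0,0,0,0],[-0.00625,0,0,0,0,0,0],[-0.00625,0,0,0,0,0,0],[-0.00625,0,0,0,0,0,0],[-0.00625,0,0,0,0,0,0],[-0.00625,0,0,0,0,0,0],[-0.00625,0,0,0,0,0,0],[0,0,0,0,0,0,0],[0,0,0,0,0,0,0]]]' >/dev/null
python3 st.py
```

```text
t 3.9 tip jig mm [[23.8  0.3 42.3]] F jig [-10.33  -0.16   6.02] gap 0.004638059382523452
[[-1.    -0.001 -0.013]
 [-0.001  1.    -0.001]
 [ 0.013 -0.    -1.   ]]
```

```bash
python3 -m pendant '[[[-0.005,0,0,0,0,0,0],[-0.005,0,0,0,0,0,0],[-0.005,0,0,0,0,0,0],[0,0,0,0,0,0,0],[0,0,0,0,0,0,0]]]' >/dev/null
python3 st.py; python3 - <<'E'
from station import eyes
import cv2,pickle
s=eyes.snapshot('top');pickle.dump(s,open('t3.pkl','wb'))
E
```

```text
t 4.4 tip jig mm [[35.2  0.3 42.3]] F jig [-10.61  -0.04   7.21] gap 0.004076996693727145
[[-1.    -0.001 -0.014]
 [-0.001  1.    -0.001]
 [ 0.014 -0.001 -1.   ]]
```

```bash
python3 -m pendant '[[[-0.005,0,0,0,0,0,0],[0,0,0,0,0,0,0],[0,0,0,0,0,0,0]]]' >/dev/null
python3 st.py;  python3 -m pendant '[[[0.005,0,0,0,0,0,0],[0.01,0,0,0,0,0,0],[0.02,0,0,0,0,0,0],[0.035,0,0,0,0,0,0],[0.03,0,0,0,0,0,0],[0,0,0,0,0,0,0],[0,0,0,0,0,0,0]]]' >/dev/null; python3 st.py;python3 - <<'E'
from station import eyes
import cv2,numpy as np
a=eyes.snapshot('top')['pixels'][170:315,250:450,::-1]; b=eyes.snapshot('scene')['pixels'][190:340,220:420,::-1]
cv2.imwrite('pics/c4.png',cv2.resize(np.vstack([a,b]),None,fx=2,fy=2,interpolation=cv2.INTER_CUBIC))
E
```

```text
t 4.75 tip jig mm [[38.8  0.3 42.2]] F jig [-10.81  -0.77   6.85] gap 9.716383535242374e-05
[[-1.    -0.001 -0.015]
 [-0.001  1.    -0.001]
 [ 0.015 -0.001 -1.   ]]
t 5.45 tip jig mm [[-32.2   0.3  42.5]] F jig [ 0.33 -0.86  0.22] gap -0.0031643615439588637
[[-1.    -0.001  0.003]
 [-0.001  1.     0.   ]
 [-0.003  0.    -1.   ]]
```

View pics/c4.png

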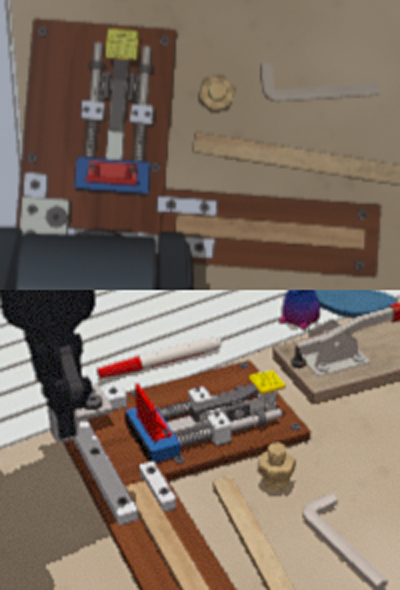

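The jaw is held open on the catch (blue jaw at 112,175 in the upper half, well clear of the fence) and the slat hasn't moved. Going to behind the slat's rear end.

```bash
python3 -m pendant '[[[0,0,-0.036,0,0,0,0],[0,0,-0.036,0,0,0,0],[-0.0075,-0.047,0,0,0,0,0],[-0.0075,-0.047,0,0,0,0,0],[-0.0075,-0.047,0,0,0,0,0],[-0.0075,-0.047,0,0,0,0,0],[-0.0075,-0.047,0,0,0,0,0],[-0.0075,-0.047,0,0,0,0,0],[-0.0075,-0.047,0,0,0,0,0],[0,0,0.0225,0,0,0,0],[0,0,0.0225,0,0,0,0],[0,0,0.0225,0,0,0,0],[0,0,0.0225,0,0,0,0],[0,0,0,0,0,0,0],[0,0,0,0,0,0,0],[0,0,0,0,0,0,0]]]' >/dev/null; python3 st.py
```

```text
t 7.15 tip jig mm [[  10.1 -263.5   27.7]] F jig [-0.7   0.42  0.48] gap 0.0032758823004841323
[[-1.    -0.001  0.002]
 [-0.001  1.    -0.001]
 [-0.002 -0.001 -1.   ]]
```

```bash
python3 -m pendant '[[[0,0,0.0075,0,0,0,0],[0,0,0.0075,0,0,0,0],[0,0,0,0,0,0,0],[0,0,0,0,0,0,0],[0,0.0125,0,0,0,0,0],[0,0.0125,0,0,0,0,0],[0,0.0125,0,0,0,0,0],[0,0.0125,0,0,0,0,0],[0,0,0,0,0,0,0]]]' >/dev/null; python3 st.py;python3 - <<'E'
from station import eyes
import cv2,numpy as np
b=eyes.snapshot('scene')['pixels'][230:380,240:440,::-1]
cv2.imwrite('pics/c5.png',cv2.resize(b,None,fx=4,fy=4,interpolation=cv2.INTER_CUBIC))
E
```

```text
t 8.05 tip jig mm [[   8.4 -221.1   14.9]] F jig [-0.41  0.02  0.58] gap -0.005136362629246391
[[-1.    -0.003 -0.001]
 [-0.003  1.     0.001]
 [ 0.001  0.001 -1.   ]]
```

View pics/c5.png

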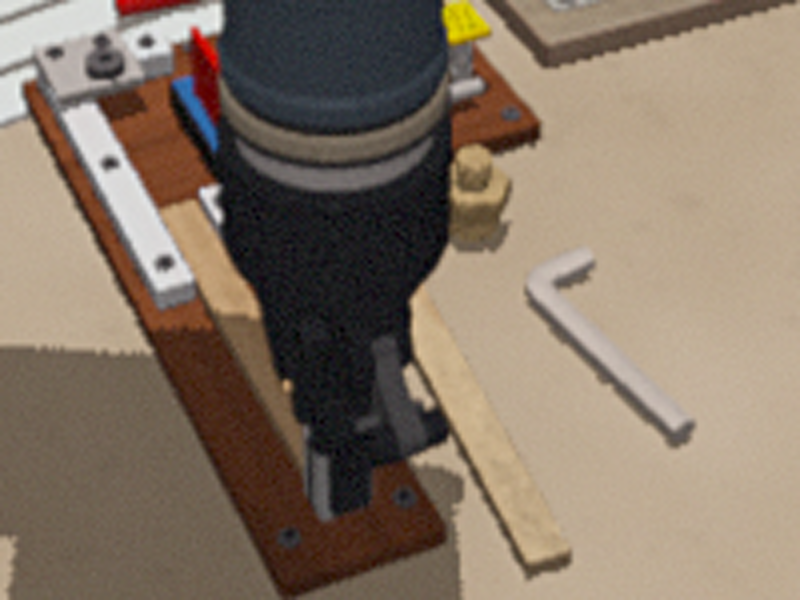

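The slat is moving ahead of the fingertips (tips at 340,500 in the crop, slat front at 180,210) and it stays flat. Continuing.

```bash
python3 -m pendant '[[[0,0.0125,0,0,0,0,0],[0,0.0125,0,0,0,0,0],[0,0.0125,0,0,0,0,0],[0,0.0125,0,0,0,0,0],[0,0.0125,0,0,0,0,0],[0,0.0125,0,0,0,0,0],[0,0.0125,0,0,0,0,0],[0,0.0125,0,0,0,0,0],[0,0,0,0,0,0,0],[0,0,0,0,0,0,0]]]' >/dev/null; python3 st.py
python3 -m pendant '[[[0,0.005,0,0,0,0,0],[0,0.005,0,0,0,0,0],[0,0,0,0,0,0,0]]]' >/dev/null; python3 st.py
```

```text
t 9.1 tip jig mm [[   9.  -142.7   14.9]] F jig [ 0.79 -0.17  0.6 ] gap -0.0032109481655311495
[[-1.    -0.001 -0.   ]
 [-0.001  1.    -0.   ]
 [ 0.    -0.    -1.   ]]
t 9.4 tip jig mm [[   8.9 -134.8   14.9]] F jig [-0.83  0.4  -0.12] gap -0.0028115799605688235
[[-1.    -0.001 -0.   ]
 [-0.001  1.     0.   ]
 [ 0.     0.    -1.   ]]
```

```bash
python3 -m pendant '[[[0,0.0025,0,0,0,0,0],[0,0.0025,0,0,0,0,0],[0,0,0,0,0,0,0]]]' >/dev/null; python3 st.py|head -1
python3 -m pendant '[[[0,0.0025,0,0,0,0,0],[0,0,0,0,0,0,0]]]' >/dev/null; python3 st.py|head -1
python3 -m pendant '[[[0,0.0025,0,0,0,0,0],[0,0,0,0,0,0,0]]]' >/dev/null; python3 st.py|head -1
```

```text
t 9.7 tip jig mm [[   8.9 -130.9   14.9]] F jig [-0.25  0.67  0.94] gap 0.0010327347465036451
t 9.9 tip jig mm [[   9.  -128.9   14.9]] F jig [-0.21 -0.19 -0.45] gap -0.0022767227688673783
t 10.1 tip jig mm [[   8.9 -126.9   14.9]] F jig [-0.26  0.88  0.38] gap -0.0023580238049971205
```

```bash
python3 -m pendant '[[[0,0.002,0,0,0,0,0],[0,0,0,0,0,0,0]]]' >/dev/null; python3 st.py|head -1
python3 -m pendant '[[[0,0.002,0,0,0,0,0],[0,0,0,0,0,0,0]]]' >/dev/null; python3 st.py|head -1
python3 - <<'E'
from station import eyes
import cv2,numpy as np
b=eyes.snapshot('scene')['pixels'][215:315,230:380,::-1]
cv2.imwrite('pics/c6.png',cv2.resize(b,None,fx=5,fy=5,interpolation=cv2.INTER_CUBIC))
E
```

```text
t 10.3 tip jig mm [[   8.9 -125.3   14.9]] F jig [ 0.46  0.34 -0.19] gap 0.0011808462563611042
t 10.5 tip jig mm [[   9.  -123.7   14.9]] F jig [-0.09  0.91 -0.75] gap -0.0018736919193578713
```

View pics/c6.png

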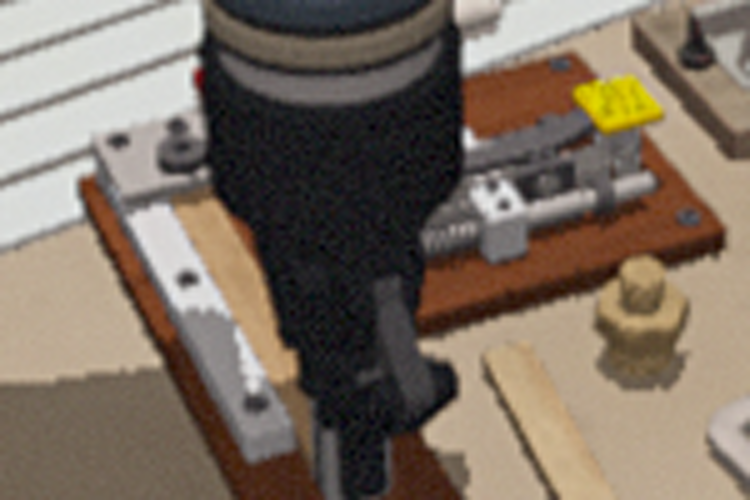

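The slat's front end is under the bush plate (195,205 in the crop) and there's no contact force yet. I'll continue in small steps until the force rises.

```bash
for i in 1; do python3 -m pendant '[[[0,0.002,0,0,0,0,0],[0,0,0,0,0,0,0]]]' >/dev/null; python3 st.py|head -1
python3 -m pendant '[[[0,0.002,0,0,0,0,0],[0,0,0,0,0,0,0]]]' >/dev/null; python3 st.py|head -1; done
```

```text
t 10.75 tip jig mm [[   8.9 -122.1   14.9]] F jig [-0.19  0.84  0.18] gap -0.00027451179778311763
t 10.95 tip jig mm [[   8.9 -120.5   14.9]] F jig [ 0.34  0.43 -0.49] gap -0.0017738349306058742
```

```bash
python3 -m pendant '[[[0,0.0015,0,0,0,0,0],[0,0,0,0,0,0,0]]]' >/dev/null; python3 st.py|head -1
python3 -m pendant '[[[0,0.0015,0,0,0,0,0],[0,0,0,0,0,0,0]]]' >/dev/null; python3 st.py|head -1
```

```text
t 11.15 tip jig mm [[   8.9 -119.3   14.9]] F jig [ 0.65  0.18 -0.45] gap -0.0024323306428159944
t 11.35 tip jig mm [[   9.2 -118.5   15. ]] F jig [ 0.13 -2.61  0.04] gap -0.0011233701506050955
```

```bash
python3 - <<'E'
from station import eyes
import cv2,numpy as np
b=eyes.snapshot('top')['pixels'][225:315,250:400,::-1]
cv2.imwrite('pics/c7.png',cv2.resize(b,None,fx=5,fy=5,interpolation=cv2.INTER_CUBIC))
E
```

```text
(no output)
```

View pics/c7.png

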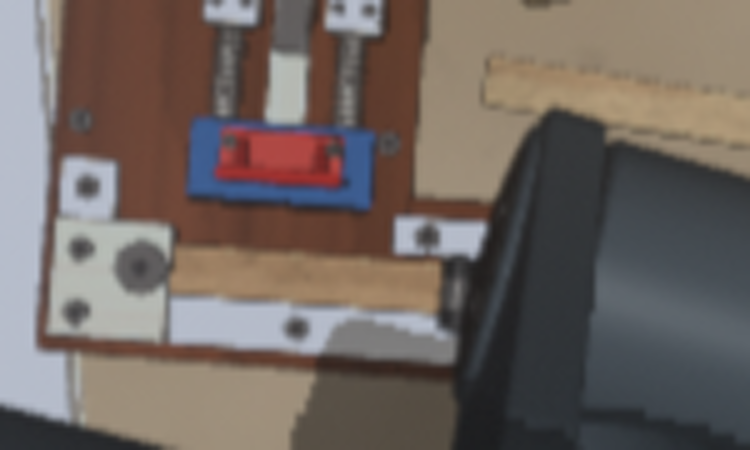

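The force rose to 2.6 N along y with the fingertip at y = -118.5, and the top view shows the slat running straight under the bush plate, so it's home. One firmer nudge, then retreat and go to above the pad.

```bash
python3 -m pendant '[[[0,0.0015,0,0,0,0,0],[0,0,0,0,0,0,0],[0,0,0,0,0,0,0]]]' >/dev/null; python3 st.py|head -1
python3 -m pendant '[[[0,-0.01,0,0,0,0,0],[0,-0.0175,0,0,0,0,0],[0,0,-0.0475,0,0,0,0],[0,0,-0.0475,0,0,0,0],[-0.039,0.035,0,0,0,0,0],[-0.039,0.035,0,0,0,0,0],[-0.039,0.035,0,0,0,0,0],[-0.039,0.035,0,0,0,0,0],[-0.039,0.035,0,0,0,0,0],[0,0,0.022,0,0,0,0],[0,0,0.022,0,0,0,0],[0,0,0,0,0,0,0],[0,0,0,0,0,0,0]]]' >/dev/null; python3 st.py
python3 - <<'E'
from station import eyes
import cv2,numpy as np
a=eyes.snapshot('top')['pixels'][170:315,250:450,::-1]; b=eyes.snapshot('scene')['pixels'][190:340,220:420,::-1]
cv2.imwrite('pics/c8.png',cv2.resize(np.hstack([a,b[:145]]),None,fx=2,fy=2,interpolation=cv2.INTER_CUBIC))
E
```

```text
t 11.7 tip jig mm [[   9.9 -118.3   15.1]] F jig [-0.27 -7.83 -0.41] gap -0.0022297198769959726
t 13.0 tip jig mm [[164.4   0.4  55.3]] F jig [0.24 0.05 1.  ] gap -0.0005470381219362683
[[-1.     0.    -0.002]
 [ 0.     1.     0.   ]
 [ 0.002  0.    -1.   ]]
```

View pics/c8.png

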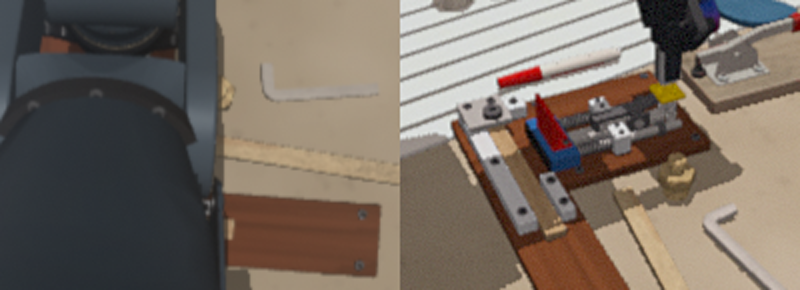

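The slat is home with its rear just outside the channel (550,230). The fingertips are over the yellow pad (668,90) and the jaw is still open. Pressing.

```bash
python3 -m pendant '[[[0,0,0.005,0,0,0,0],[0,0,0.005,0,0,0,0],[0,0,0.005,0,0,0,0],[0,0,0.00375,0,0,0,0],[0,0,0,0,0,0,0],[0,0,0,0,0,0,0]]]' >/dev/null; python3 st.py|head -1
python3 -m pendant '[[[0,0,0.0025,0,0,0,0],[0,0,0,0,0,0,0]]]' >/dev/null; python3 st.py|head -1
```

```text
t 13.7 tip jig mm [[167.4   0.9  42. ]] F jig [ 3.45 -0.39  3.81] gap 0.0025291358363976526
t 13.9 tip jig mm [[167.3   1.   39.5]] F jig [5.71 0.39 4.71] gap -0.0022715194906302405
```

```bash
python3 -m pendant '[[[0,0,0.0025,0,0,0,0],[0,0,0.0025,0,0,0,0],[0,0,0,0,0,0,0],[0,0,0,0,0,0,0]]]' >/dev/null; python3 st.py|head -1
python3 - <<'E'
from station import eyes
import cv2,numpy as np
b=eyes.snapshot('scene')['pixels'][190:340,220:420,::-1]
cv2.imwrite('pics/c9.png',cv2.resize(b,None,fx=3,fy=3,interpolation=cv2.INTER_CUBIC))
E
```

```text
t 14.3 tip jig mm [[168.4   1.   36.6]] F jig [5.28 0.57 8.97] gap -0.00236740163729972
```

View pics/c9.png

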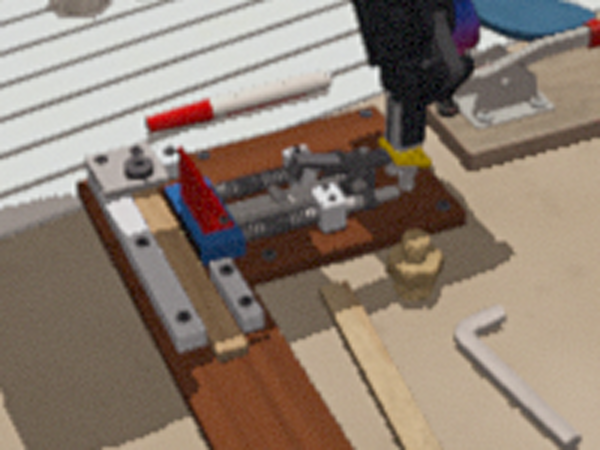

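The jaw now seems to sit against the slat (blue edge at 175,195, next to the slat in the crop). I'll press a little further, release, move away, and check the jaw position numerically from the top camera.

```bash
python3 -m pendant '[[[0,0,0.0015,0,0,0,0],[0,0,0,0,0,0,0],[0,0,-0.01,0,0,0,0],[0,0,-0.02,0,0,0,0],[0,0,-0.045,0,0,0,0],[0,0,-0.045,0,0,0,0],[0,-0.045,0,0,0,0,0],[0,-0.045,0,0,0,0,0],[0,-0.045,0,0,0,0,0],[0,-0.045,0,0,0,0,0],[0,-0.045,0,0,0,0,0],[0,-0.045,0,0,0,0,0],[0,-0.045,0,0,0,0,0],[0,0,0,0,0,0,0],[0,0,0,0,0,0,0]]]' >/dev/null; python3 st.py|head -1
python3 - <<'E'
from station import eyes
from h import *
import cv2
p=np.load('jig.npy'); n=eyes.snapshot('top'); pickle.dump(n,open('t9.pkl','wb'))
def rng(s,lo,hi,z,box):
    h=cv2.cvtColor(s['pixels'],cv2.COLOR_RGB2HSV); m=cv2.inRange(h,np.array(lo),np.array(hi))
    v,u=np.nonzero(m); P=Jinv(p,unproj(s,np.c_[u,v],z)); k=(P[:,0]>box[0])&(P[:,0]<box[1])&(P[:,1]>box[2])&(P[:,1]<box[3]); P=P[k]
    return len(P),np.percentile(P[:,:2],[2,50,98],axis=0).round(1).tolist() if len(P) else None
for f in('top.pkl','t9.pkl'):
    s=pickle.load(open(f,'rb'))
    print(f,'blue',rng(s,(100,120,50),(125,255,255),.028,(-10,90,-45,45)))
    print('pad',rng(s,(22,120,90),(35,255,255),.046,(140,190,-30,30)))
    print('pine',rng(s,(10,50,120),(22,140,255),.021,(0,21,-250,40)))
    print('long/fitting',rng(s,(10,50,100),(22,140,255),.009,(50,130,-300,-60)))
E
```

```text
t 15.85 tip jig mm [[ 163.  -250.9  128.6]] F jig [-0.22 -0.19  0.96] gap 0.0005380440693081576
top.pkl blue (213, [[6.4, -31.4], [13.9, -1.8], [32.0, 31.8]])
pad (227, [[152.0, -13.1], [164.7, 0.1], [177.3, 12.8]])
pine (608, [[3.1, -225.9], [8.8, -154.4], [17.3, -64.5]])
long/fitting (5622, [[51.6, -295.3], [89.8, -181.3], [128.2, -64.8]])
t9.pkl blue (201, [[20.5, -31.3], [27.0, -4.3], [46.2, 31.1]])
pad (217, [[152.1, -13.7], [164.6, 0.1], [177.3, 12.8]])
pine (795, [[0.7, -108.2], [8.9, -41.1], [17.5, 32.9]])
long/fitting (4113, [[52.0, -270.5], [93.5, -146.6], [128.2, -63.5]])
```

The jaw is at 14 mm, so it's clamping. The pad is back at rest and the slat is home at x ≈ 9. Handing in.

```bash
python3 -c "
from station import job
print(job.sign_off())"
```

```text
the job is handed in; nothing more can be done
None
```

The job is handed in, with no verdict returned: the slat is home against the end stop, clamped by the jaw at about 14 mm, the pad is back up, and the arm is clear.

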